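Fit the clamp knob, then hold the tube block home in the shaker's corner

ROBOT

A 6-joint arm with a two-finger parallel gripper is mounted at the origin on the work surface. World frame = base frame: x ahead of the robot, y to its left, z up, the work surface at z = 0. Lengths are in m, angles in rad, forces in N, time in s.
With the tool pointing down it reaches from about 0.325 to 0.9 m from the base axis. Payload 3.5 kg.
Tool frame: the origin (TCP) lies midway between the tips of the shut fingers; the grasp point (between the pads) lies 19 mm behind it (ctrl.hold_point_z is the distance from the TCP to the grasp point, in m); z points along the fingers, y is the line along which they close (so a half turn about z gives the same grasp; the last joint's range is limited). The gripper opens to 85 mm and grips with 20 to 120 N. Pads are 22 mm wide; open, the fingers measure 114 mm over their backs; the gripper's body (76 mm by 85 mm) begins 54 mm behind the grasp point. The pads swing forward as they close: fully open they stand 13 mm farther back than shut.
Start: joints at [-1.339, 0.276, -0.026, 1.268, 0, 1.467], TCP at [0.205, -0.59, 0.231] pointing down, gripper open.
Joint ranges: [-3.12, 3.12], [-0.85, 1.88], [-1.08, 1.24], [-1.95, 2.15], [-1.57, 1.53], [-3.14, 3.14]. Speed limits (rad/s): [2.57, 2.57, 3.14, 3.14, 3.14, 3.14].

INTERFACE

Orientations are given as a rotation vector (axis times angle).
In Python, from bench import ctrl gives the robot as it stands.
- The arm moves only by the tool arm_command, never from a script. Its argument "motion" is a list of rows, each a list of 5 numbers: the opening, from 0 (shut) to 1 (fully open), then the shift along the tool's x, y, z in m, then the turn about the tool's z in degrees. A call has 1 to 5 rows; each row is the pose to reach, as a shift and turn from the pose commanded when the call began, along the tool's axes at that moment; what a row does not reach only later rows make up. A row lasts 1/12 s, in which the tool goes at most 41.7 mm and 7.16 degrees, less where a joint would pass 70% of its speed; a pose out of reach is approached as far as the arm can. A call with a gripper value outside its range is refused whole. The fingers move at their own pace and stop on an object; "newtons" is the grip in N (left out, the last holds). Time passes only in rows, so rows that repeat a pose let the fingers close. It gives the time, the measured TCP pose, the force, the opening and the grip force at its end, in the units of the state.
- ctrl.sense(): the state, without advancing time (a new reading comes with each control period).
- ctrl.camera(name): name is "scene" or "top" or "wrist"; returns a dict with "image" (480x640x3 uint8, blue, green, red), "vertical_fov" (degrees; the focal length in pixels is half the picture's height over the tangent of half this angle, whatever the lens; pixels are square), "cx", "cy" (the principal point, pixels), "extrinsics" (4x4, takes a point from camera to world coordinates); the wrist camera has in their place "hand_eye" (4x4, takes a point from camera to tool coordinates, whose origin is the TCP and whose axes are the flange's). Camera axes: x right, y down, z forward; pixel columns grow to the right and rows downward; lengths in m; the calibration is good to about 2 mm. A picture is of the moment at which its call begins: read the wrist's pose just before it. There is no depth.
- ctrl.hand_in(): hands the job in; it is judged then, once.
Trained networks look in a picture, given as the dict that the camera call returned (one of the last four; its "shot" number tells which), for a name from the list of things; names that differ only in an ending like _2 or _b are one class to them, and where a whole thing is asked for, a point or a joint stands for the part that bears it (a point fixed in the world has none). Each returns a list of dicts, best first, with "conf" (0 to 1); they miss things now and then, are a little off and sometimes report something else, mostly with a low value. They report only what shows in the picture. A call takes as long as a camera call. They do not tell look-alikes from the thing itself.
- ctrl.boxes_of(picture, label): "uv" ([column, row] in pixels, amid what is visible of it).
- ctrl.silhouettes(picture, label): "mask" (480x640 bool, what is visible of it) and "uv" ([column, row] in pixels, amid what is visible of it).
The state is a dict: "clock": time; "joint_pos": joint angles; "joint_velocities": joint speeds; "tau": joint torques, N m; "eef_pos": TCP position; "eef_rot": TCP orientation; "wrist_force": force on the tool from outside, world axes, zero at the start; "moment": the same for the moment, N m; "finger_gap": finger opening in m; "grasp_force": force on a finger pad.
Only numpy, scipy, OpenCV 4.12 (cv2) and the standard library are available. Lean on these libraries where they do the work, as an engineer would, in place of code of your own. Each camera call takes 0.05 s, during which the arm holds its last target. There are 200 camera calls.

TASK

Make the shaker ready for clamping: first put the loose black knob onto the clamp's square shaft, fully down, and let go of it; then set the aluminium tube block flat on the shaker's platform, long side along the long fence, and press it into the corner so that it lies flush and firm against both fences at once. Finish while still holding and pressing it there, and leave the bottle, the beaker and the tip box where they are.

Things in the scene. Friction and masses are not known exactly. Their poses are not given: they have to be found in the camera images.
- corner (a point): Inner corner of the two fences on the shaker, a low white box (225 x 205 mm, fixed to the bench) whose flat grey platform, smooth and slippery, lies 50 mm above the bench. The point is on the platform's surface where the fences' inner faces meet; z up. The free platform lies towards -x and -y, 202 mm and 182 mm to its edges. At yaw 0 its axes are those of the robot's base.
- fence_end: The short end fence, rigid, smooth white plastic (slippery), 22 mm high, 10 mm thick, fixed on the platform. Same origin and axes as the corner point: its inner face is the plane x = 0 there and it runs 85 mm from the corner towards -y.
- fence_side: The long side fence, rigid, smooth white plastic (slippery), 22 mm high, 10 mm thick, fixed on the platform. Same origin and axes as the corner point: its inner face is the plane y = 0 there and it runs 120 mm from the corner towards -x.
- spindle: The clamp's dark boss, 38 mm across, 12 mm high, on the platform diagonally across from the corner (150 mm along -x, 135 mm along -y of the corner's axes); origin under its centre. It turns stiffly (0.15 N m) about z with the square shaft on it, and carries a clamp arm 12 mm high that reaches 67 mm along its -x, away from the corner.
- shaft_foot (a point): Foot of the upright square steel shaft, on its axis, on top of the boss, 12 mm above the platform: the knob comes to rest on this level. The shaft is 14 x 14 mm and rises 26 mm above this point, its last 7 mm tapering to 8 x 8 mm. Axes x and y are square to the shaft's faces; z up.
- knob_wing (a point): Centre of the wing of the loose black knob (90 g), upright on the bench: round hub 44 mm across, 31 mm high, on it a wing 44 mm long (x), 14 mm thick (y), 44 mm high. The point is 53 mm above the hub's underside; z up. The underside has a square bore 16 x 16 mm, 27 mm deep, sides parallel to the wing's x and y; it fits the shaft in all four quarter turns.
- knob: The same knob; origin at the centre of its underside. Fully down, the underside lies on the boss.
- block_bar (a point): Centre of the lifting bar of the loose aluminium tube block (0.5 kg), flat on the bench: 90 mm (x) x 64 mm (y) x 36 mm high, two rows of wells in its top, and in the middle of the top the bar, 50 mm long (x), 16 mm thick (y), 44 mm high. The point is 58 mm above the middle of the underside; z up. It may go into the corner either way round.
- block: The same block; origin at the centre of its underside.
- reagent: Amber bottle, 60 mm across and 130 mm high, standing on the bench; leave it alone. Origin at the centre of its underside.
- beaker: Glass beaker, 70 mm across and 85 mm high, standing on the bench; leave it alone. Origin at the centre of its underside.
- tipbox: Grey pipette-tip box with a white lid, 120 x 85 x 80 mm, on the bench; leave it alone. Origin at the centre of its underside.
There are look-alikes about, which are no part of the job. What is shaped like the block but red is not meant.

How it is judged:
By the outcome, as a careful person would: the job done as asked, in the order asked, and still so for the second after the job is handed in, while the arm keeps its last pose, push and grip.
It also fails if it takes over 67 s, if anything falls off the work surface, if the arm or the gripper's body presses on something with over 40 N, if the wrist force passes 120 N, or if a joint passes its speed limit or range.

## Working session

There is one attempt and no reset: what is moved stays moved. The work goes in short steps, Python scripts to look and compute and a tool call to move; the robot and the scene stay as the last step left them, time stands still between calls to the robot, and variables do not carry over. Pictures are saved under pics/ and viewed, at most 10 in all, crops included, and the job is handed in when it is done.

Besides the shell and the picture viewer there is one more tool, called after "Call:" as a command line: name --pt "numbers of a row" for each row, then --argument value for the rest. arm_command: Moves the arm, as the interface text tells. Its arguments: {"type":"object","properties":{"motion":{"type":"array"},"newtons":{"type":"number"}},"required":["motion"]}

```bash
mkdir -p pics; ls; cat > h.py <<'E'
import numpy as np,cv2
from scipy.spatial.transform import Rotation as R
from bench import ctrl
def T(s):
    M=np.eye(4);M[:3,:3]=R.from_rotvec(s["eef_rot"]).as_matrix();M[:3,3]=s["eef_pos"];return M
def cam(n):
    s=ctrl.sense();p=ctrl.camera(n)
    p["E"]=np.array(p["extrinsics"]) if n!="wrist" else T(s)@np.array(p["hand_eye"])
    p["f"]=240/np.tan(np.radians(p["vertical_fov"])/2);return p
def ray(p,uv,z):
    uv=np.atleast_2d(uv).astype(float)
    d=np.c_[(uv[:,0]-p["cx"])/p["f"],(uv[:,1]-p["cy"])/p["f"],np.ones(len(uv))]@p["E"][:3,:3].T
    o=p["E"][:3,3];return o+d*((z-o[2])/d[:,2])[:,None]
def proj(p,X):
    X=np.atleast_2d(X);c=(X-p["E"][:3,3])@p["E"][:3,:3]
    return c[:,:2]/c[:,2:]*p["f"]+[p["cx"],p["cy"]]
E
python3 - <<'E'
from h import *
np.set_printoptions(precision=3,suppress=True)
s=ctrl.sense();print(s["eef_pos"],s["eef_rot"],s["clock"],ctrl.hold_point_z);print(T(s)[:3,:3])
for n in ["top","scene"]:
    p=cam(n);cv2.imwrite(f"pics/{n}0.png",p["image"]);print(n,p["E"],p["vertical_fov"],p["cx"],p["cy"], [k for k in p])
    for l in ["corner","spindle","shaft_foot","knob_wing","knob","block_bar","block","reagent","beaker","tipbox"]:
        print(l,[(np.round(d["uv"]).tolist(),round(d["conf"],2)) for d in ctrl.boxes_of(p,l)])
E
```

```text
pics
[ 0.205 -0.59   0.23 ] [-3.095 -0.523  0.   ] 0.0 0.0187
[[ 0.944  0.329 -0.001]
 [ 0.329 -0.944  0.002]
 [ 0.    -0.002 -1.   ]]
top [[ 0.026 -0.987  0.159  0.396]
 [-1.    -0.024  0.015  0.016]
 [-0.011 -0.159 -0.987  1.101]
 [ 0.     0.     0.     1.   ]] 53.374378464128256 313.70748512600926 240.1910963048422 ['image', 'vertical_fov', 'cx', 'cy', 'extrinsics', 'shot', 'E', 'f']
corner [([335.0, 244.0], 0.91)]
spindle [([352.0, 278.0], 0.76), ([105.0, 217.0], 0.73)]
shaft_foot [([355.0, 277.0], 0.89), ([189.0, 264.0], 0.38)]
knob_wing [([190.0, 261.0], 0.93)]
knob [([187.0, 261.0], 0.79)]
block_bar [([509.0, 259.0], 0.83), ([453.0, 297.0], 0.74)]
block [([452.0, 297.0], 0.83), ([510.0, 256.0], 0.75)]
reagent [([181.0, 182.0], 0.76)]
beaker [([103.0, 218.0], 0.85)]
tipbox [([464.0, 186.0], 0.58)]
scene [[ 0.81   0.347 -0.472  1.205]
 [ 0.586 -0.505  0.634 -0.82 ]
 [-0.019 -0.79  -0.613  0.914]
 [ 0.     0.     0.     1.   ]] 45.73128048940211 331.0950173727461 238.90571018513631 ['image', 'vertical_fov', 'cx', 'cy', 'extrinsics', 'shot', 'E', 'f']
corner [([320.0, 266.0], 0.8)]
spindle [([279.0, 255.0], 0.54)]
shaft_foot [([278.0, 252.0], 0.86)]
knob_wing [([370.0, 193.0], 0.82), ([202.0, 314.0], 0.61)]
knob [([373.0, 193.0], 0.79)]
block_bar [([201.0, 314.0], 0.85), ([189.0, 376.0], 0.64), ([372.0, 194.0], 0.37)]
block [([186.0, 379.0], 0.83), ([201.0, 316.0], 0.57)]
reagent [([436.0, 208.0], 0.82)]
beaker [([436.0, 168.0], 0.64)]
tipbox [([281.0, 372.0], 0.98)]
```

View pics/top0.png

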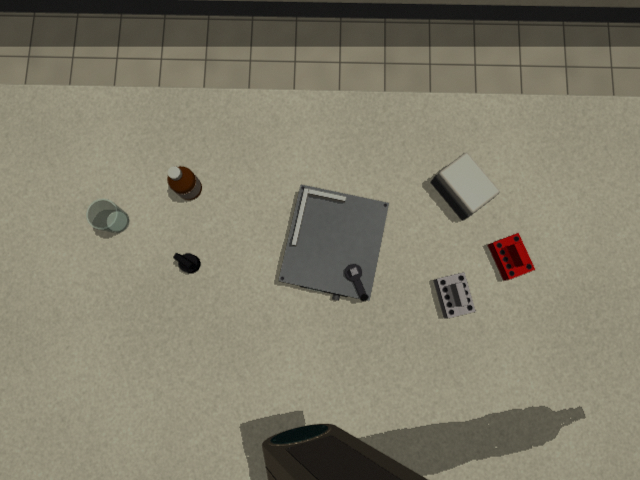

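View pics/scene0.png

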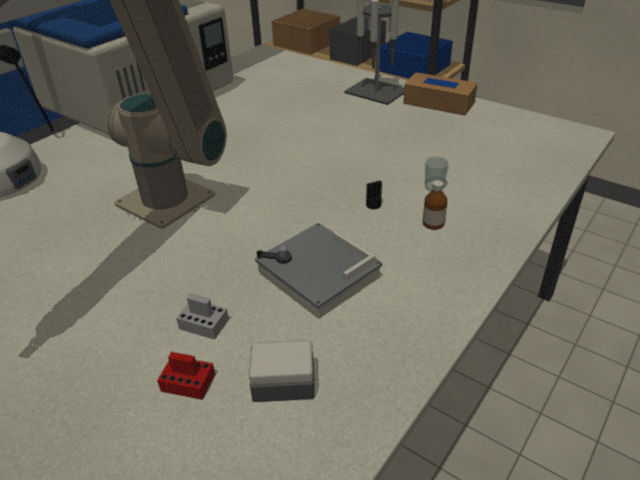

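The top view shows:
- **Knob:** the only black knob is at (190,261).
- **Block:** there are two candidates, the grey one at (453,297) and the red look-alike at (510,257). I choose the grey one.
- **Fences:** the true corner is near (306,191). The long fence runs down to (294,245), so the yaw is about -12°.
- **Shaft and clamp arm:** the shaft is near (354,272), with the clamp arm running to (365,298).

The scene view agrees: knob (373,195), grey block (202,316), red block (187,377).

```bash
python3 - <<'E'
from h import *
np.set_printoptions(precision=3,suppress=True)
p=cam("top")
def sil(l,i):
    return ctrl.silhouettes(p,l)
print("knob",ray(p,[190,261],.053),"block",ray(p,[453,297],.058),"shaft",ray(p,[353.5,270],.088))
print("corner",ray(p,[306,191],.06),ray(p,[294,245],.07),ray(p,[345,199],.07), "reagent",ray(p,[181,182],.065),"tip",ray(p,[464,186],.08))
g=p["image"][130:330,150:550];cv2.imwrite("pics/crop.png",cv2.resize(p["image"][225:325,400:540],None,fx=4,fy=4,interpolation=cv2.INTER_CUBIC))
w=cam("wrist");cv2.imwrite("pics/w0.png",w["image"]);print(np.array(w["hand_eye"]),w["f"],w["cx"],w["cy"])
print(T(ctrl.sense()))
E
```

```text
knob [[0.511 0.304 0.053]] block [[ 0.447 -0.273  0.058]] shaft [[ 0.497 -0.055  0.088]]
corner [[0.675 0.051 0.06 ]] [[0.55  0.074 0.07 ]] [[ 0.656 -0.036  0.07 ]] reagent [[0.688 0.333 0.065]] tip [[ 0.689 -0.296  0.08 ]]
[[ 0.001 -0.962 -0.272  0.067]
 [ 1.     0.001  0.001  0.001]
 [-0.    -0.272  0.962 -0.143]
 [ 0.     0.     0.     1.   ]] 338.4509983267403 317.7713895327681 239.00003236838887
[[ 0.944  0.329 -0.     0.205]
 [ 0.329 -0.944  0.    -0.59 ]
 [-0.    -0.    -1.     0.231]
 [ 0.     0.     0.     1.   ]]
```

View pics/crop.png

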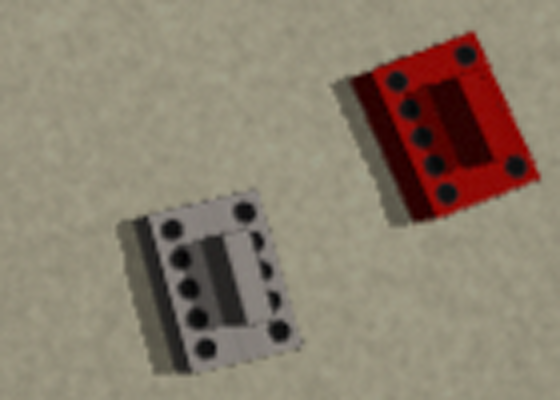

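The crop confirms it: the grey aluminium block is at crop (215,290), and the red look-alike is at (445,120). I'll move over the middle for a close look.

Call:
arm_command --pt "1 0.031 -0.024 0 0" --pt "1 0.062 -0.048 0 0" --pt "1 0.094 -0.071 0 0" --pt "1 0.125 -0.095 0 0" --pt "1 0.156 -0.119 0 0"

```text
clock: 1.62
eef_pos: [0.3142, -0.4252, 0.2314]
eef_rot: [3.098, 0.522, 0.0]
wrist_force: [1.3, -0.4, 0.6]
finger_gap: 0.0852
grasp_force: 0.0
```

Call:
arm_command --pt "1 0.031 -0.024 0 0" --pt "1 0.062 -0.048 0 0" --pt "1 0.094 -0.071 0 0" --pt "1 0.125 -0.095 0 0" --pt "1 0.156 -0.119 0 0"

```text
clock: 2.03
eef_pos: [0.4226, -0.2613, 0.2316]
eef_rot: [3.097, 0.523, 0.001]
wrist_force: [1.4, -0.5, -0.1]
finger_gap: 0.0856
grasp_force: 0.0
```

Call:
arm_command --pt "1 0.031 -0.024 0 0" --pt "1 0.062 -0.048 0 0" --pt "1 0.094 -0.071 0 0" --pt "1 0.125 -0.095 0 0" --pt "1 0.156 -0.119 0 0"

```text
clock: 2.45
eef_pos: [0.5309, -0.0975, 0.2316]
eef_rot: [3.097, 0.524, 0.001]
wrist_force: [-0.3, -0.6, -0.3]
finger_gap: 0.0855
grasp_force: 0.0
```

Call:
arm_command --pt "1 0 0 0 0" --pt "1 0 0 0 0"

```text
clock: 2.62
eef_pos: [0.5308, -0.0976, 0.2313]
eef_rot: [3.096, 0.53, -0.0]
wrist_force: [-0.5, -0.1, -0.2]
finger_gap: 0.0853
grasp_force: 0.0
```

```bash
python3 - <<'E'
from h import *
np.set_printoptions(precision=4,suppress=True)
w=cam("wrist");cv2.imwrite("pics/w1.png",w["image"]);s=ctrl.sense();print(s["eef_pos"],s["clock"],np.abs(s["joint_velocities"]).max())
import pickle;pickle.dump(w,open("w1.pkl","wb"))
for l in ["corner","shaft_foot","spindle","block_bar"]:
        print(l,[(np.round(d["uv"]).tolist(),round(d["conf"],2)) for d in ctrl.boxes_of(w,l)])
E
```

```text
[ 0.5301 -0.0988  0.2312] 2.6667 0.03847210766648224
corner [([243.0, 142.0], 0.7)]
shaft_foot [([268.0, 249.0], 0.94)]
spindle [([266.0, 250.0], 0.92)]
block_bar [([453.0, 305.0], 0.78), ([592.0, 296.0], 0.55)]
```

View pics/w1.png

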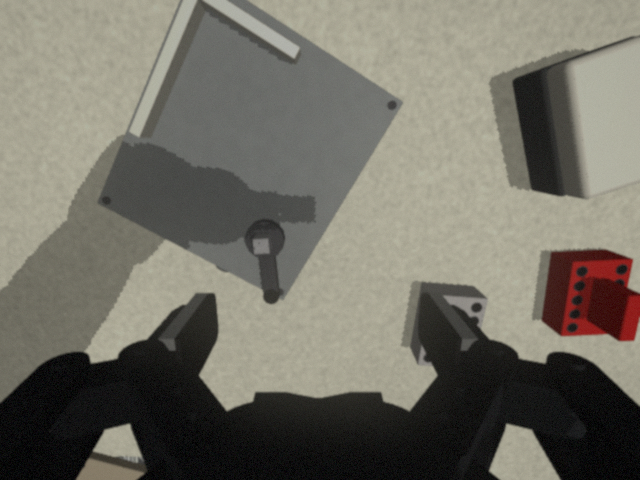

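The wrist view shows:
- **Platform:** corners at (402,101), (285,299) and (99,203).
- **Fences:** the side fence ends near (140,137), the end fence near (297,55).
- **Shaft:** its top is near (261,246) on the boss at (265,237).
- **Blocks:** grey at (450,310), red at (595,295).

I'll fit the shaker pose next.

```bash
cat > fit.py <<'E'
from h import *
import pickle
from scipy.optimize import least_squares
np.set_printoptions(precision=4,suppress=True)
w=pickle.load(open("w1.pkl","rb"))
g=cv2.cvtColor(w["image"],cv2.COLOR_BGR2GRAY)
P=np.array([[.023,-.182,.05],[-.202,-.182,.05],[-.202,.023,.05],[-.12,.010,.072],[-.12,0,.072],[0.0,-.085,.072],[.01,-.085,.072]])
U=np.array([[402,101],[285,299],[99,203],[129,132],[141,136],[293,59],[299,49]],float)
def W(q,P):
    c,s=np.cos(q[2]),np.sin(q[2]);return np.c_[q[0]+c*P[:,0]-s*P[:,1],q[1]+s*P[:,0]+c*P[:,1],P[:,2]]
r=least_squares(lambda q:(proj(w,W(q,P))-U).ravel(),[.67,.05,-.2],loss="soft_l1")
q=r.x;print("corner",q[:2],np.degrees(q[2]));print(np.c_[U,proj(w,W(q,P))-U])
sp=W(q,np.array([[-.15,-.135,.062]]))[0];print("shaft pred",sp,proj(w,sp),proj(w,sp+[0,0,.026]))
print("shaft from top px",ray(w,[261,246],.088))
im=w["image"][190:310,210:330];cv2.imwrite("pics/sh.png",cv2.resize(im,None,fx=5,fy=5,interpolation=cv2.INTER_CUBIC))
E
python3 fit.py
```

```text
corner [0.6652 0.0471] -10.441915538116756
[[402.     101.       1.7629  -0.874 ]
 [285.     299.      -1.1035   0.9127]
 [ 99.     203.      -1.9972   0.3154]
 [129.     132.      -0.3864   0.5352]
 [141.     136.      -1.3618   2.6436]
 [293.      59.       1.3752  -0.1052]
 [299.      49.       1.4111  -2.1135]]
shaft pred [ 0.4932 -0.0585  0.062 ] [[265.3081 240.2582]] [[260.9473 248.3609]]
shaft from top px [[ 0.4953 -0.0579  0.088 ]]
```

View pics/sh.png

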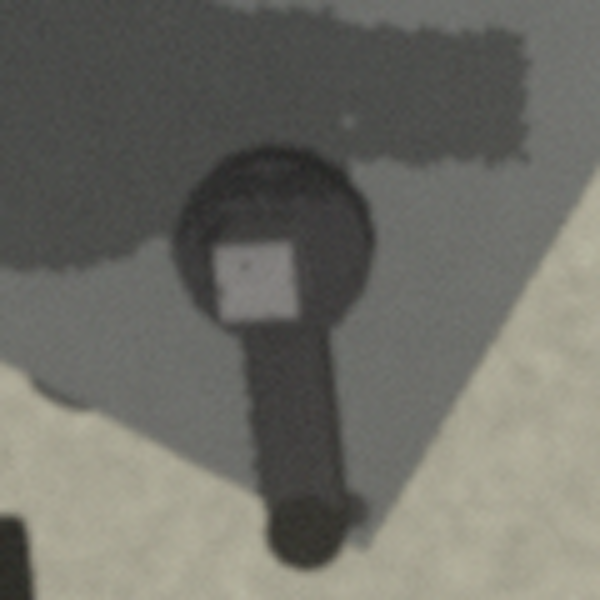

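The shaft square lines up with the clamp arm. Its top is centred at crop (256,283), tilted about 5° in the image. Now to the knob.

Call:
arm_command --pt "1 0.0115 -0.0387 0 0" --pt "1 0.023 -0.0774 0 0" --pt "1 0.0345 -0.116 0 0" --pt "1 0.046 -0.155 0 0" --pt "1 0.0575 -0.194 0 0"

```text
clock: 3.28
eef_pos: [0.5203, 0.103, 0.2316]
eef_rot: [3.098, 0.519, 0.001]
wrist_force: [0.5, -0.1, -0.1]
finger_gap: 0.0853
grasp_force: 0.0
```

Call:
arm_command --pt "1 0.0115 -0.0387 0 0" --pt "1 0.023 -0.0774 0 0" --pt "1 0.0345 -0.116 0 0" --pt "1 0.046 -0.155 0 0" --pt "1 0.0575 -0.194 0 0"

```text
clock: 3.7
eef_pos: [0.5194, 0.2792, 0.2315]
eef_rot: [-3.068, -0.584, 0.006]
wrist_force: [0.8, -0.5, 0.3]
finger_gap: 0.0857
grasp_force: 0.0
```

Call:
arm_command --pt "1 0 0 0 0" --pt "1 0 0 0 0"

```text
clock: 3.87
eef_pos: [0.5203, 0.2767, 0.2312]
eef_rot: [-3.071, -0.578, 0.006]
wrist_force: [0.2, -0.1, -1.2]
finger_gap: 0.0854
grasp_force: 0.0
```

```bash
cat > knob.py <<'E'
from h import *
import pickle
np.set_printoptions(precision=4,suppress=True)
def sq(w,c,r=14):
    g=cv2.cvtColor(w["image"],cv2.COLOR_BGR2GRAY);m=np.zeros_like(g);c=np.int32(c)
    m[c[1]-r:c[1]+r,c[0]-r:c[0]+r]=g[c[1]-r:c[1]+r,c[0]-r:c[0]+r]>105
    n,l,st,ce=cv2.connectedComponentsWithStats(m);k=l[c[1],c[0]]
    pts=np.argwhere(l==k)[:,::-1].astype(float)
    X=ray(w,pts,.084)[:,:2];return X.mean(0),cv2.minAreaRect(np.float32(X*1000)),len(pts)
w1=pickle.load(open("w1.pkl","rb"));print(sq(w1,[261,246]))
a=ray(w1,[[210+282/5,190+240/5],[210+307/5,190+530/5]],.062);d=a[0]-a[1];print("arm yaw",np.degrees(np.arctan2(d[1],d[0])))
w=cam("wrist");pickle.dump(w,open("w2.pkl","wb"));print(ctrl.sense()["eef_pos"])
for l in ["knob_wing","knob","reagent","beaker"]:
    print(l,[(d["uv"],round(d["conf"],2),ray(w,d["uv"],.053)) for d in ctrl.boxes_of(w,l)])
u=ctrl.boxes_of(w,"knob")[0]["uv"];x,y=np.clip(np.int32(u)-60,0,[520,360]);print(x,y)
cv2.imwrite("pics/k.png",cv2.resize(w["image"][y:y+120,x:x+120],None,fx=5,fy=5,interpolation=cv2.INTER_CUBIC))
E
python3 knob.py
```

```text
(array([ 0.4939, -0.0574]), ((493.7573547363281, -57.321624755859375), (13.110367774963379, 13.46079158782959), 19.455341339111328), 207)
arm yaw 21.853693343876493
[0.5201 0.2759 0.2312]
knob_wing [([280.1, 208.5], 0.62, array([[0.5123, 0.3149, 0.053 ]]))]
knob [([281.7, 206.9], 0.98, array([[0.5144, 0.314 , 0.053 ]])), ([608.8, 357.2], 0.44, array([[ 0.4895, -0.0694,  0.053 ]]))]
reagent [([331.9, 23.6], 0.55, array([[0.6756, 0.3271, 0.053 ]]))]
beaker [([111.6, 35.8], 0.67, array([[0.5999, 0.4983, 0.053 ]])), ([569.4, 268.3], 0.5, array([[0.5615, 0.0256, 0.053 ]]))]
221 146
```

View pics/k.png

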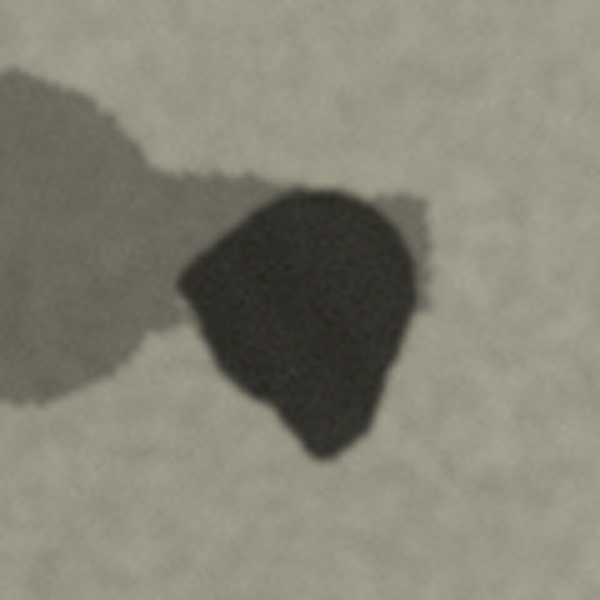

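The crop shows the knob: the hub is the rounded part around crop (320,290), and the wing runs from upper left (180,285) to lower right (325,455). I'll fit its silhouette.

```bash
cat >> h.py <<'E'
import pickle
from scipy.optimize import minimize
def rect(q,lx,ly,z):
    c,s=np.cos(q[2]),np.sin(q[2]);P=np.array([[1,1],[-1,1],[-1,-1],[1,-1]])*[lx/2,ly/2]
    return np.c_[q[0]+c*P[:,0]-s*P[:,1],q[1]+s*P[:,0]+c*P[:,1],np.full(4,z)]
def circ(q,r,z):
    t=np.linspace(0,2*np.pi,40);return np.c_[q[0]+r*np.cos(t),q[1]+r*np.sin(t),np.full(40,z)]
def draw(w,hulls,sh=4):
    m=np.zeros(w["image"].shape[:2],np.uint8);M=np.zeros((480*sh,640*sh),np.uint8)
    for h in hulls: cv2.fillConvexPoly(M,np.int32(cv2.convexHull(np.float32(proj(w,h)*sh+sh/2-.5)).round()),255)
    return cv2.resize(M,(640,480),interpolation=cv2.INTER_AREA)/255.
def knobm(q,z=0): return [np.r_[circ(q,.022,z),circ(q,.022,z+.031)],np.r_[rect(q,.044,.014,z+.031),rect(q,.044,.014,z+.075)]]
def blockm(q,z=0): return [np.r_[rect(q,.09,.064,z),rect(q,.09,.064,z+.036)],np.r_[rect(q,.05,.016,z+.036),rect(q,.05,.016,z+.08)]]
def sfit(w,mask,model,q0s,steps=(.01,.01,.2)):
    best=None
    for q0 in q0s:
        S=np.array(q0)+np.r_[np.zeros((1,3)),np.diag(steps)]
        r=minimize(lambda q:np.abs(draw(w,model(q))-mask).sum(),q0,method="Nelder-Mead",options=dict(initial_simplex=S,xatol=1e-4,fatol=.05))
        if best is None or r.fun<best.fun: best=r
    return best.x,best.fun,mask.sum()
E
cat > k2.py <<'E'
from h import *
np.set_printoptions(precision=4,suppress=True)
s=ctrl.sense();print(s["joint_pos"],T(s)[:2,:2].ravel())
w1=pickle.load(open("w1.pkl","rb"));w=pickle.load(open("w2.pkl","rb"))
for e in ([[250,340],[265,490]],[[328,335],[345,500]]):
    a=ray(w1,np.array(e)/5+[210,190],.062);d=a[0]-a[1];print("arm yaw",np.degrees(np.arctan2(d[1],d[0])))
g=cv2.cvtColor(w["image"],cv2.COLOR_BGR2GRAY);m=(g<75).astype(np.uint8)
n,l,st,ce=cv2.connectedComponentsWithStats(m);m=(l==l[206,282]).astype(float)
q,f,a=sfit(w,m,knobm,[[.512,.31,t] for t in np.radians([0,30,60,90,120,150])]);print("knob",q[:2],np.degrees(q[2]),f,a)
p=cam("top");g=cv2.cvtColor(p["image"],cv2.COLOR_BGR2GRAY)
E
python3 k2.py
```

```text
[ 0.3692  0.2117 -0.1091  1.2504  0.0173  3.1406] [ 0.9323  0.3617  0.3618 -0.9321]
arm yaw 22.226717845049
arm yaw 23.112138999862736
knob [0.5089 0.3157] 59.84440607372916 155.94901960784313 1656.0
```

```bash
cat > k3.py <<'E'
from h import *
np.set_printoptions(precision=4,suppress=True)
w=pickle.load(open("w2.pkl","rb"))
g=cv2.cvtColor(w["image"],cv2.COLOR_BGR2GRAY);m=(g<75).astype(np.uint8)
n,l,st,ce=cv2.connectedComponentsWithStats(m);m=(l==l[206,282]).astype(float)
def ov(q):
    v=w["image"].copy()[150:250,230:330];v=cv2.convertScaleAbs(v,alpha=1.5,beta=0);v=cv2.resize(v,None,fx=4,fy=4,interpolation=cv2.INTER_CUBIC)
    for h,c in zip(knobm(q),((0,255,0),(0,0,255))):
        k=len(h)//2
        for hh in (h[:k],h[k:]): cv2.polylines(v,[np.int32((proj(w,hh)-[230,150])*4)],True,c,1)
    return v
r=[]
for t in np.radians([0,45,90,135]):
    q,f,a=sfit(w,m,knobm,[[.512,.31,t]],(.01,.01,.4));print(q[:2],np.degrees(q[2]),f);r.append((f,q))
r.sort(key=lambda x:x[0])
cv2.imwrite("pics/ov.png",np.hstack([ov(r[0][1]),ov(r[2][1])]))
E
python3 k3.py
```

```text
[0.5092 0.3158] 59.63647893252215 158.79607843137256
[0.5087 0.3156] 56.68407331829727 162.34509803921566
[0.5087 0.3154] 59.024448839590114 160.39607843137256
[0.5077 0.3155] 137.4594373998211 456.8392156862745
```

View pics/ov.png

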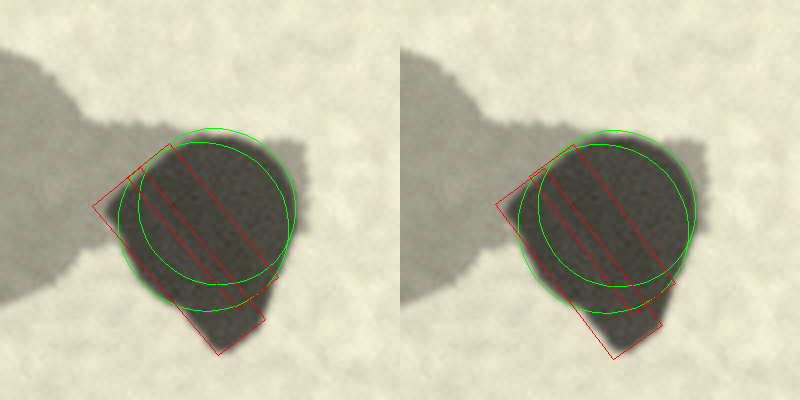

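Fit: the knob is near (0.509, 0.3155) with the wing at yaw about 58°, and the outline matches apart from rounded corners. I'll rotate and come lower for a second fit.

Call:
arm_command --pt "1 0.001 -0.008 0.015 -7" --pt "1 0.002 -0.016 0.03 -14" --pt "1 0.003 -0.024 0.045 -21" --pt "1 0.004 -0.032 0.06 -28" --pt "1 0.004 -0.041 0.075 -35"

```text
clock: 4.63
eef_pos: [0.5086, 0.3177, 0.1566]
eef_rot: [-2.751, -1.481, -0.004]
wrist_force: [0.4, -0.1, -0.5]
finger_gap: 0.0851
grasp_force: 0.0
```

Call:
arm_command --pt "1 0 0 0 -2" --pt "1 0 0 0 -2" --pt "1 0 0 0 -2"

```text
clock: 4.88
eef_pos: [0.5085, 0.3177, 0.1571]
eef_rot: [-2.73, -1.52, -0.003]
wrist_force: [1.1, -0.6, 1.2]
finger_gap: 0.0853
grasp_force: 0.0
```

```bash
cat > k4.py <<'E'
from h import *
np.set_printoptions(precision=4,suppress=True)
w=cam("wrist");s=ctrl.sense();M=T(s);print(M[:3,3],"yaw",np.degrees(np.arctan2(M[1,0],M[0,0])))
pickle.dump(w,open("w3.pkl","wb"))
u=proj(w,[.509,.3155,.05])[0];print(u,[(d["uv"],d["conf"]) for d in ctrl.boxes_of(w,"knob")])
g=cv2.cvtColor(w["image"],cv2.COLOR_BGR2GRAY);m=(g<80).astype(np.uint8)
n,l,st,ce=cv2.connectedComponentsWithStats(m);k=l[int(u[1]),int(u[0])];print(st[k]);m=(l==k).astype(float)
q,f,a=sfit(w,m,knobm,[[.509,.3155,t] for t in np.radians([50,60])],(.004,.004,.1));print(q[:2],np.degrees(q[2]),f,a)
d=q[:2]-M[:2,3];print("shift tool xy",d@M[:2,0],d@M[:2,1])
v=w["image"].copy()
for h in knobm(q):
    k=len(h)//2
    for hh in (h[:k],h[k:]): cv2.polylines(v,[np.int32(proj(w,hh))],True,(0,0,255),1)
cv2.imwrite("pics/ov2.png",v)
E
python3 k4.py
```

```text
[0.5089 0.3178 0.1576] yaw 58.22761311117594
[322.4618 237.7614] [([321.3, 232.7], 0.78)]
[ 296  201   52   75 2631]
[0.5087 0.3163] 60.008555474969995 209.0078431372549 2631.0
shift tool xy -0.0013193860776953203 0.0006234748474351653
```

View pics/ov2.png

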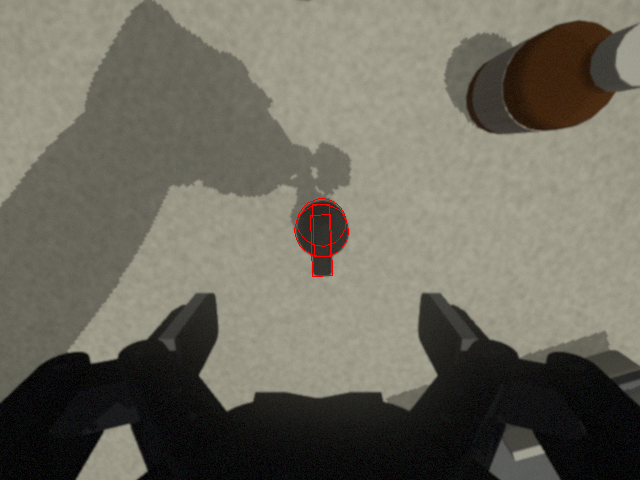

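The overlay fits well: knob at (322,237), centred between the fingers, with the bottle well clear at (540,75). Descend and grip.

Call:
arm_command --pt "1 -0.001 0 0.03 -1.3" --pt "1 -0.001 0 0.06 -1.3" --pt "1 -0.001 0 0.09 -1.3" --pt "1 -0.001 0 0.11 -1.3" --pt "1 -0.001 0 0.117 -1.3"

```text
clock: 5.4
eef_pos: [0.505, 0.3176, 0.0371]
eef_rot: [-2.711, -1.552, 0.004]
wrist_force: [-0.0, -0.8, -0.2]
finger_gap: 0.0857
grasp_force: 0.0
```

Call:
arm_command --pt "0.5 0 0 0 0" --pt "0 0 0 0 0" --pt "0 0 0 0 0" --pt "0 0 0 0 0" --pt "0 0 0 0 0" --newtons 50

```text
clock: 5.82
eef_pos: [0.5085, 0.3196, 0.0418]
eef_rot: [-2.711, -1.553, -0.009]
wrist_force: [-0.3, 0.2, -0.0]
finger_gap: 0.0257
grasp_force: 0.0
```

Call:
arm_command --pt "0 0 0 0 0" --pt "0 0 0 0 0" --pt "0 0 0 0 0" --pt "0 0 0 0 0" --pt "0 0 0 0 0"

```text
clock: 6.23
eef_pos: [0.5081, 0.3195, 0.0414]
eef_rot: [-2.711, -1.554, -0.007]
wrist_force: [-1.0, -0.4, 5.2]
finger_gap: 0.0137
grasp_force: 51.7
```

Gripped (gap 13.7 mm). Lift, and carry it to a viewing point beside the shaft.

Call:
arm_command --pt "0 0 0 -0.02 0" --pt "0 0 0 -0.05 0" --pt "0 0 0 -0.08 0" --pt "0 0 0 -0.105 0" --pt "0 0 0 -0.12 0"

```text
clock: 6.65
eef_pos: [0.509, 0.3176, 0.163]
eef_rot: [-2.711, -1.554, -0.009]
wrist_force: [1.3, -0.8, -0.7]
finger_gap: 0.0129
grasp_force: 50.9
```

Call:
arm_command --pt "0 -0.03 0.011 0 0" --pt "0 -0.065 0.025 0 0" --pt "0 -0.1 0.038 0 0" --pt "0 -0.135 0.051 0 0" --pt "0 -0.17 0.064 0 0"

```text
clock: 7.07
eef_pos: [0.4759, 0.1366, 0.1568]
eef_rot: [-2.71, -1.554, -0.002]
wrist_force: [0.4, -0.0, -0.5]
finger_gap: 0.0134
grasp_force: 50.9
```

Call:
arm_command --pt "0 -0.035 0.013 0 0" --pt "0 -0.07 0.026 0 0" --pt "0 -0.105 0.039 0 0" --pt "0 -0.14 0.052 0 0" --pt "0 -0.175 0.065 0 0"

```text
clock: 7.48
eef_pos: [0.4435, -0.0471, 0.1542]
eef_rot: [-2.71, -1.554, -0.003]
wrist_force: [1.7, 0.2, -1.2]
finger_gap: 0.0133
grasp_force: 50.9
```

Call:
arm_command --pt "0 -0.02 0.008 0 7" --pt "0 -0.03 0.012 0 14" --pt "0 -0.035 0.015 0 21" --pt "0 -0.035 0.015 0 28" --pt "0 -0.035 0.015 0 35"

```text
clock: 7.9
eef_pos: [0.4393, -0.084, 0.1536]
eef_rot: [-3.054, -0.655, 0.006]
wrist_force: [-0.2, 0.6, -0.9]
finger_gap: 0.013
grasp_force: 50.9
```

Call:
arm_command --pt "0 0 0 0 1.8" --pt "0 0 0 0 1.8" --pt "0 0 0 0 1.8"

```text
clock: 8.15
eef_pos: [0.4395, -0.0834, 0.1537]
eef_rot: [-3.062, -0.62, 0.006]
wrist_force: [0.6, -1.1, -0.9]
finger_gap: 0.0134
grasp_force: 50.9
```

```bash
cat > s1.py <<'E'
from h import *
np.set_printoptions(precision=4,suppress=True)
w=cam("wrist");s=ctrl.sense();M=T(s);print(M[:3,3],"yaw",np.degrees(np.arctan2(M[1,0],M[0,0])),s["clock"],s["finger_gap"],s["grasp_force"])
pickle.dump((w,M),open("w4.pkl","wb"));print([(d["uv"],d["conf"]) for d in ctrl.boxes_of(w,"shaft_foot")],proj(w,[.494,-.0575,.084]))
cv2.imwrite("pics/w4.png",cv2.resize(w["image"][60:460,170:470],None,fx=1.5,fy=1.5,interpolation=cv2.INTER_CUBIC))
E
python3 s1.py
```

```text
[ 0.4396 -0.0834  0.1537] yaw 22.89143447821492 8.2 0.013355462449475797 50.86991608142853
[([314.6, 164.8], 0.93), ([319.3, 288.4], 0.58)] [[314.4433 154.7322]]
```

View pics/w4.png

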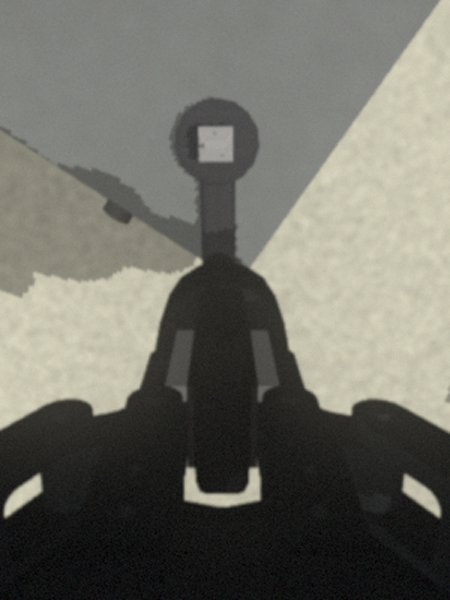

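The wrist view shows:
- **Shaft:** the square at view (215,144) is upright in the image, so its yaw matches the tool's.
- **Knob:** the wing's end in the hand is at view row 490, and the hub's front edge is at row 258.

I'll measure the offsets.

```bash
cat > s2.py <<'E'
from h import *
np.set_printoptions(precision=4,suppress=True)
w,M=pickle.load(open("w4.pkl","rb"))
g=cv2.cvtColor(w["image"],cv2.COLOR_BGR2GRAY)
c=(313,156);m=np.zeros_like(g);m[136:176,293:333]=g[136:176,293:333]>115
n,l,st,ce=cv2.connectedComponentsWithStats(m);k=l[c[1],c[0]];pts=np.argwhere(l==k)[:,::-1].astype(float);print(len(pts),st[k],ce[k])
inv=lambda X:(X-M[:3,3])@M[:3,:3]
r=cv2.minAreaRect(np.float32(pts));print(r)
for z in (.081,.088):
    X=ray(w,pts,z);t=inv(X);print("z",z,"world",X.mean(0)[:2],"tool",t.mean(0)[:2],cv2.minAreaRect(np.float32(t[:,:2]*1000)))
# knob in hand
H=np.array(w["hand_eye"])
def tz(uv,z):
    d=H[:3,:3]@np.array([(uv[0]-w["cx"])/w["f"],(uv[1]-w["cy"])/w["f"],1]);return H[:3,3]+d*((z-H[2,3])/d[2])
print("wing end",tz([318,387],-.034),"hub front top",tz([318,232],.010),"hub front bottom",tz([318,232],.041))
print("wing L/R",tz([170+197/1.5,380],-.034),tz([170+248/1.5,380],-.034))
print(g[205:245,318].tolist());print(g[370:396,317].tolist())
for r_ in (236,244,250): print(r_,"".join("#" if v<60 else "." for v in g[r_,270:370]))
E
python3 s2.py
```

```text
555 [302 144  24  24 555] [313.5622 155.3856]
((313.5, 155.5), (23.0, 23.0), 90.0)
z 0.081 world [ 0.4933 -0.0571] tool [ 0.0597 -0.002 ] ((59.599693298339844, -2.031126022338867), (14.2919340133667, 13.826869010925293), 89.88920593261719)
z 0.088 world [ 0.4936 -0.0572] tool [ 0.0599 -0.0019] ((59.839027404785156, -1.947187900543213), (13.82745361328125, 13.377500534057617), 89.88920593261719)
wing end [-0.0224  0.0007 -0.034 ] hub front top [0.0272 0.0007 0.01  ] hub front bottom [0.0191 0.0008 0.041 ]
wing L/R [-0.0192 -0.0056 -0.034 ] [-0.0192  0.0073 -0.034 ]
[75, 76, 75, 74, 74, 75, 74, 71, 64, 59, 60, 56, 57, 62, 56, 59, 57, 58, 58, 57, 61, 63, 62, 55, 48, 48, 43, 47, 42, 44, 43, 43, 38, 45, 47, 43, 39, 45, 43, 42]
[26, 26, 27, 28, 20, 19, 28, 23, 27, 29, 27, 20, 27, 27, 27, 30, 25, 31, 76, 143, 185, 193, 192, 193, 193, 193]
236 ....................................#########################.......................................
244 ........................################################################............................
250 ..................###########################################################.......................
```

The shaft is about 60.5 mm along tool x and -2.7 mm along y from the knob, and the yaw already matches. I'll move over it and lower step by step, watching the force.

Call:
arm_command --pt "0 0.02 -0.001 0 0" --pt "0 0.045 -0.002 0 0" --pt "0 0.0605 -0.0027 0 0" --pt "0 0.0605 -0.0027 0.01 0" --pt "0 0.0605 -0.0027 0.02 0"

```text
clock: 8.67
eef_pos: [0.4954, -0.0572, 0.1339]
eef_rot: [-3.063, -0.621, 0.004]
wrist_force: [-0.2, 0.7, -1.2]
finger_gap: 0.0135
grasp_force: 50.9
```

Call:
arm_command --pt "0 0 0 0.003 0" --pt "0 0 0 0.006 0" --pt "0 0 0 0.009 0" --pt "0 0 0 0.012 0"

```text
clock: 9.0
eef_pos: [0.4953, -0.0573, 0.1226]
eef_rot: [-3.063, -0.618, 0.001]
wrist_force: [2.9, 2.0, 3.3]
finger_gap: 0.0135
grasp_force: 51.6
```

Call:
arm_command --pt "0 0.0008 0 0.002 0" --pt "0 0.0008 0 0.004 0" --pt "0 0.0008 0 0.006 0" --pt "0 0.0008 0 0.008 0"

```text
clock: 9.33
eef_pos: [0.4956, -0.0567, 0.1142]
eef_rot: [-3.063, -0.618, 0.003]
wrist_force: [3.3, 0.4, 1.1]
finger_gap: 0.0135
grasp_force: 51.1
```

```bash
python3 -c "
from h import *
s=ctrl.sense();M=T(s);print(M[:3,3],s['wrist_force']@M[:3,:3],s['moment']@M[:3,:3])"
```

```text
[ 0.49560429 -0.05670442  0.11416736] [ 3.16864827  0.8727178  -1.13071436] [-0.04411418  0.76414931 -0.02939064]
```

Call:
arm_command --pt "0 0.0005 0 0.003 0" --pt "0 0.0005 0 0.006 0" --pt "0 0.0005 0 0.009 0" --pt "0 0.0005 0 0.011 0" --pt "0 0.0005 0 0.012 0"

```text
clock: 9.75
eef_pos: [0.4957, -0.0562, 0.1038]
eef_rot: [-3.063, -0.618, 0.005]
wrist_force: [-3.6, 3.3, 20.7]
finger_gap: 0.0132
grasp_force: 53.9
```

Call:
arm_command --pt "0 0 0 0.001 0" --pt "0 0 0 0.002 0" --pt "0 0 0 0.002 0"

```text
clock: 10.0
eef_pos: [0.4958, -0.0562, 0.1037]
eef_rot: [-3.063, -0.619, 0.005]
wrist_force: [-6.0, 2.4, 25.2]
finger_gap: 0.0132
grasp_force: 54.6
```

The knob is seated: contact at TCP 0.1037, where I expected about 0.1034. Release, retreat, and go to the block while turning round (this joint's range requires tool yaw of about 195°).

Call:
arm_command --pt "0 0 0 -0.002 0" --pt "0.4 0 0 -0.002 0" --pt "0.8 0 0 -0.002 0" --pt "1 0 0 -0.002 0" --pt "1 0 0 -0.002 0"

```text
clock: 10.42
eef_pos: [0.4944, -0.0562, 0.1011]
eef_rot: [-3.062, -0.618, 0.009]
wrist_force: [-0.9, 0.6, 1.2]
finger_gap: 0.061
grasp_force: 0.0
```

Call:
arm_command --pt "1 0 0 0 0" --pt "1 0 0 -0.02 0" --pt "1 0 0 -0.055 0" --pt "1 0 0 -0.09 0" --pt "1 0 0 -0.125 0"

```text
clock: 10.83
eef_pos: [0.4954, -0.0581, 0.2276]
eef_rot: [-3.062, -0.618, 0.009]
wrist_force: [1.2, 0.3, -0.2]
finger_gap: 0.0851
grasp_force: 0.0
```

Call:
arm_command --pt "1 -0.021 0.03 0 0" --pt "1 -0.043 0.06 0 0" --pt "1 -0.064 0.09 0 0" --pt "1 -0.086 0.12 0 0" --pt "1 -0.107 0.15 0 0"

```text
clock: 11.25
eef_pos: [0.455, -0.2394, 0.2242]
eef_rot: [-3.062, -0.619, 0.006]
wrist_force: [1.4, -0.1, -1.0]
finger_gap: 0.0855
grasp_force: 0.0
```

Call:
arm_command --pt "1 -0.01 0.015 0 -7" --pt "1 -0.02 0.03 0 -14" --pt "1 -0.022 0.03 0 -21" --pt "1 -0.022 0.03 0 -28" --pt "1 -0.022 0.03 0 -35"

```text
clock: 11.67
eef_pos: [0.4466, -0.2747, 0.2232]
eef_rot: [-2.73, -1.516, -0.002]
wrist_force: [0.1, -0.4, -0.9]
finger_gap: 0.0853
grasp_force: 0.0
```

Call:
arm_command --pt "1 0 0 0 -7" --pt "1 0 0 0 -14" --pt "1 0 0 0 -21" --pt "1 0 0 0 -28" --pt "1 0 0 0 -35"

```text
clock: 12.08
eef_pos: [0.4469, -0.2741, 0.2233]
eef_rot: [-2.147, -2.269, -0.011]
wrist_force: [-0.7, -0.1, 0.3]
finger_gap: 0.0855
grasp_force: 0.0
```

Call:
arm_command --pt "1 0 0 0 -7" --pt "1 0 0 0 -14" --pt "1 0 0 0 -21" --pt "1 0 0 0 -28" --pt "1 0 0 0 -35"

```text
clock: 12.5
eef_pos: [0.4469, -0.274, 0.2233]
eef_rot: [-1.367, -2.813, -0.018]
wrist_force: [0.2, -0.3, 0.1]
finger_gap: 0.0854
grasp_force: 0.0
```

Call:
arm_command --pt "1 0 0 0 -7" --pt "1 0 0 0 -14" --pt "1 0 0 0 -21" --pt "1 0 0 0 -28" --pt "1 0 0 0 -35"

```text
clock: 12.92
eef_pos: [0.4469, -0.274, 0.2233]
eef_rot: [-0.458, -3.098, -0.024]
wrist_force: [0.3, 0.3, -0.2]
finger_gap: 0.0855
grasp_force: 0.0
```

Call:
arm_command --pt "1 0 0 0 -7" --pt "1 0 0 0 -14" --pt "1 0 0 0 -21" --pt "1 0 0 0 -28" --pt "1 0 0 0 -32"

```text
clock: 13.33
eef_pos: [0.4469, -0.274, 0.2233]
eef_rot: [0.413, -3.109, -0.028]
wrist_force: [0.1, 0.2, 0.2]
finger_gap: 0.0854
grasp_force: 0.0
```

Call:
arm_command --pt "1 0 0 0 0" --pt "1 0 0 0 0" --pt "1 0 0 0 0"

```text
clock: 13.58
eef_pos: [0.4471, -0.2741, 0.2236]
eef_rot: [0.402, -3.111, -0.027]
wrist_force: [-0.3, -0.4, -0.4]
finger_gap: 0.0857
grasp_force: 0.0
```

```bash
cat > b1.py <<'E'
from h import *
np.set_printoptions(precision=4,suppress=True)
w=cam("wrist");s=ctrl.sense();M=T(s);print(M[:3,3],"yaw",np.degrees(np.arctan2(M[1,0],M[0,0])),s["clock"],s["joint_pos"])
pickle.dump((w,M),open("w5.pkl","wb"))
for l in ["block_bar","block","knob"]: print(l,[(d["uv"],round(d["conf"],2)) for d in ctrl.boxes_of(w,l)])
S=[d for d in ctrl.silhouettes(w,"block")];v=w["image"].copy()
for d in S:
    mk=np.array(d["mask"]);hsv=cv2.cvtColor(w["image"],cv2.COLOR_BGR2HSV)[mk][:,1].mean();print(d["uv"],d["conf"],mk.sum(),"sat",hsv)
    if hsv<60:
        q,f,a=sfit(w,mk.astype(float),blockm,[[.447,-.273,t] for t in np.radians([10,20])],(.006,.006,.1));print("block",q[:2],np.degrees(q[2]),f,a)
        dd=q[:2]-M[:2,3];print("shift tool",dd@M[:2,0],dd@M[:2,1])
        for h in blockm(q):
            k=len(h)//2
            for hh in (h[:k],h[k:]): cv2.polylines(v,[np.int32(proj(w,hh))],True,(0,0,255),1)
p=cam("top");pickle.dump(p,open("p2.pkl","wb"))
c=cv2.resize(p["image"][240:310,315:400],(320,264),interpolation=cv2.INTER_CUBIC)
v=np.hstack([v[:,:480],np.vstack([c,np.zeros((216,320,3),np.uint8)])])
cv2.imwrite("pics/b1.png",v)
E
python3 b1.py
```

```text
[ 0.4471 -0.2741  0.2237] yaw -165.2466901871289 13.6333 [-0.6779  0.1135 -0.2427  1.2304  0.0083 -0.9355]
block_bar [([163.4, 264.8], 0.78), ([301.6, 212.6], 0.69)]
block [([299.5, 216.8], 0.81), ([159.1, 259.4], 0.78)]
knob [([527.9, 329.7], 0.61)]
[300.0, 214.6] 0.97 5824 sat 17.42290521978022
block [ 0.4517 -0.2863] 14.760651153608055 83.90196078431372 5824.0
shift tool -0.0013403697206897367 -0.012973511435195359
[159.0, 263.3] 0.91 6432 sat 144.11458333333334
[233.7, 376.9] 0.26 2827 sat 25.50406791651928
block [ 0.6747 -0.3169] 1.2375223906962973 2601.486274509804 2827.0
shift tool -0.20911372637924383 -0.09930318011160727
```

View pics/b1.png

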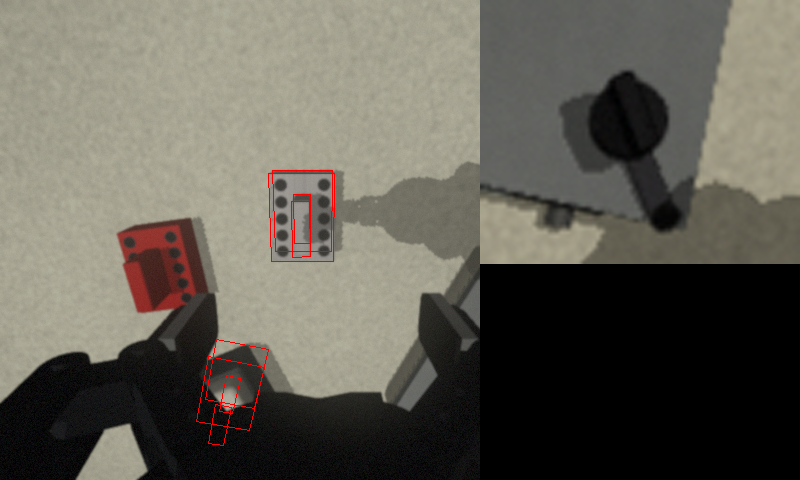

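The overlay shows the knob fully down on the boss with its wing along the clamp arm (inset). The fit outlines the grey block well at (301,215), with the red one at (159,263). The ghost fit at (233,390) is background and ignored. Grasp the grey block's bar.

Call:
arm_command --pt "1 -0.001 -0.006 0.03 0" --pt "1 -0.001 -0.013 0.065 0" --pt "1 -0.001 -0.013 0.1 0" --pt "1 -0.001 -0.013 0.135 0" --pt "1 -0.001 -0.013 0.16 0"

```text
clock: 14.3
eef_pos: [0.4492, -0.2829, 0.0609]
eef_rot: [0.404, -3.109, -0.03]
wrist_force: [-0.5, 0.9, -0.1]
finger_gap: 0.0855
grasp_force: 0.0
```

Call:
arm_command --pt "1 0 0 0.012 0" --pt "1 0 0 0.02 0" --pt "1 0 0 0.022 0" --pt "0.5 0 0 0.022 0" --pt "0 0 0 0.022 0" --newtons 80

```text
clock: 14.72
eef_pos: [0.4514, -0.2843, 0.0429]
eef_rot: [0.405, -3.112, -0.024]
wrist_force: [0.5, 0.1, -0.1]
finger_gap: 0.0639
grasp_force: 0.0
```

Call:
arm_command --pt "0 0 0 0 0" --pt "0 0 0 0 0" --pt "0 0 0 0 0" --pt "0 0 0 0 0" --pt "0 0 0 0 0"

```text
clock: 15.13
eef_pos: [0.4513, -0.2846, 0.043]
eef_rot: [0.405, -3.112, -0.023]
wrist_force: [-0.5, -0.4, 5.2]
finger_gap: 0.0151
grasp_force: 78.9
```

Call:
arm_command --pt "0 0 0 0 0" --pt "0 0 0 0 0" --pt "0 0 0 0 0"

```text
clock: 15.38
eef_pos: [0.4513, -0.2845, 0.0429]
eef_rot: [0.405, -3.112, -0.023]
wrist_force: [-0.9, 0.7, 5.7]
finger_gap: 0.0153
grasp_force: 79.0
```

```bash
cat > st.py <<'E'
from h import *
np.set_printoptions(precision=4,suppress=True)
s=ctrl.sense();M=T(s);print("t",s["clock"],M[:3,3],"yaw",np.degrees(np.arctan2(M[1,0],M[0,0])),"zdir",M[:3,2],"gap",s["finger_gap"],s["grasp_force"])
print("F world",np.array(s["wrist_force"]),"F tool",s["wrist_force"]@M[:3,:3],"M tool",s["moment"]@M[:3,:3])
E
python3 st.py
```

```text
t 15.3833 [ 0.4513 -0.2845  0.0429] yaw -165.17249612397185 zdir [-0.005   0.014  -0.9999] gap 0.015338021059154475 78.9768898487091
F world [-0.9112  0.6918  5.7341] F tool [ 0.7109  0.9867 -5.7192] M tool [0.2355 0.1226 0.0254]
```

Gripped (gap 15.3 mm). Lift above the knob's height, carry to a spot about 12 mm short of both fences, and turn to the fence direction.

Call:
arm_command --pt "0 0 0 -0.02 0" --pt "0 0 0 -0.055 0" --pt "0 0 0 -0.09 0" --pt "0 0 0 -0.125 0" --pt "0 0 0 -0.16 0"

```text
clock: 15.8
eef_pos: [0.4498, -0.2848, 0.2013]
eef_rot: [0.404, -3.108, -0.032]
wrist_force: [0.6, -1.0, -5.8]
finger_gap: 0.015
grasp_force: 79.0
```

Call:
arm_command --pt "0 -0.02 0.022 0 0" --pt "0 -0.044 0.05 0 0" --pt "0 -0.067 0.075 0 0" --pt "0 -0.089 0.1 0 0" --pt "0 -0.112 0.126 0 0"

```text
clock: 16.22
eef_pos: [0.5262, -0.1337, 0.2018]
eef_rot: [0.403, -3.107, -0.029]
wrist_force: [1.0, -0.3, -5.8]
finger_gap: 0.0152
grasp_force: 79.2
```

Call:
arm_command --pt "0 -0.022 0.025 0 0" --pt "0 -0.045 0.05 0 0" --pt "0 -0.067 0.075 0 0" --pt "0 -0.089 0.1 0 0" --pt "0 -0.111 0.125 0 0"

```text
clock: 16.63
eef_pos: [0.6014, 0.0154, 0.2032]
eef_rot: [0.404, -3.106, -0.028]
wrist_force: [0.6, -0.4, -5.4]
finger_gap: 0.0151
grasp_force: 79.2
```

Call:
arm_command --pt "0 0 0 0 6" --pt "0 0 0 0 12" --pt "0 0 0 0 18" --pt "0 0 0 0 25.2" --pt "0 0 0 0 25.2"

```text
clock: 17.05
eef_pos: [0.601, 0.014, 0.2032]
eef_rot: [-0.286, -3.116, -0.024]
wrist_force: [0.8, 0.1, -5.0]
finger_gap: 0.0149
grasp_force: 79.7
```

Call:
arm_command --pt "0 0 0 0 0" --pt "0 0 0 0 0" --pt "0 0 0 0 0"

```text
clock: 17.3
eef_pos: [0.6023, 0.0135, 0.2048]
eef_rot: [-0.281, -3.12, -0.024]
wrist_force: [-0.2, 0.4, -5.4]
finger_gap: 0.0149
grasp_force: 79.7
```

```bash
python3 st.py; cat > c1.py <<'E'
from h import *
from scipy.optimize import least_squares
np.set_printoptions(precision=4,suppress=True)
# refine shaker pose from w1 and scene/top cameras: platform silhouette corners with free height offset
exec(open("fit.py").read().split("r=least")[0].split("np.set_print")[1].split("\n",1)[1])
r=least_squares(lambda q:(proj(w,W(q,P+[0,0,q[3]]))-U).ravel(),[.667,.048,-.18,0],loss="soft_l1");print("w1 free z",r.x[:2],np.degrees(r.x[2]),r.x[3],np.abs(r.fun).max())
sp=W(r.x,np.array([[-.15,-.135,.084]]))[0];print("shaft",sp)
s=ctrl.sense();M=T(s);w5=cam("wrist");pickle.dump((w5,M),open("w6.pkl","wb"))
for l in ["block_bar","block"]:print(l,[(d["uv"],round(d["conf"],2)) for d in ctrl.boxes_of(w5,l)])
p=cam("top")
for d in ctrl.silhouettes(p,"block"):
    mk=np.array(d["mask"]);sat=cv2.cvtColor(p["image"],cv2.COLOR_BGR2HSV)[mk][:,1].mean();print("top block",d["uv"],d["conf"],mk.sum(),sat)
E
python3 c1.py
```

```text
t 17.3 [0.6023 0.0135 0.2048] yaw 169.72163944472803 zdir [-0.0079  0.0163 -0.9998] gap 0.014915516464329103 79.71868515014648
F world [-0.2233  0.4168 -5.3513] F tool [0.2369 0.2919 5.359 ] M tool [ 0.0098 -0.018   0.0078]
w1 free z [0.665 0.048] -10.397777993472701 -0.0034117480453517476 2.6299058862466325
shaft [ 0.4931 -0.0577  0.084 ]
block_bar [([183.9, 105.5], 0.6), ([314.8, 258.2], 0.58)]
block [([313.8, 260.2], 0.97)]
top block [511.6, 255.0] 0.61 1392 216.10560344827587
```

The block is level to about 0.5° and stands about 12 and 15 mm short of the fences. Lower it onto the platform.

Call:
arm_command --pt "0 0 0 0.03 0" --pt "0 0 0 0.06 0" --pt "0 0 0 0.085 0" --pt "0 0 0 0.1 0" --pt "0 0 0 0.104 0"

```text
clock: 17.97
eef_pos: [0.599, 0.0155, 0.0978]
eef_rot: [-0.282, -3.114, -0.024]
wrist_force: [-1.1, -0.3, -6.4]
finger_gap: 0.0152
grasp_force: 79.6
```

Call:
arm_command --pt "0 0 0 0.002 0" --pt "0 0 0 0.004 0" --pt "0 0 0 0.006 0" --pt "0 0 0 0.007 0"

```text
clock: 18.3
eef_pos: [0.6035, 0.0152, 0.096]
eef_rot: [-0.284, -3.124, -0.024]
wrist_force: [-0.9, 0.9, -5.4]
finger_gap: 0.0149
grasp_force: 79.6
```

```bash
python3 st.py
```

```text
t 18.3 [0.6035 0.0152 0.096 ] yaw 169.63101138666826 zdir [-0.0035  0.0159 -0.9999] gap 0.014912629052216865 79.56632852554321
F world [-0.8562  0.8572 -5.4353] F tool [0.9621 0.6074 5.4512] M tool [0.0292 0.0115 0.0131]
```

Call:
arm_command --pt "0 0 0 0.001 0" --pt "0 0 0 0.002 0" --pt "0 0 0 0.003 0" --pt "0 0 0 0.004 0" --pt "0 0 0 0.004 0"

```text
clock: 18.72
eef_pos: [0.6039, 0.0151, 0.093]
eef_rot: [-0.284, -3.125, -0.023]
wrist_force: [-1.5, 0.3, 4.9]
finger_gap: 0.0151
grasp_force: 81.0
```

```bash
python3 st.py
```

```text
t 18.7167 [0.6039 0.0151 0.093 ] yaw 169.6313551586384 zdir [-0.0024  0.0152 -0.9999] gap 0.015117357435987923 80.97904086112976
F world [-1.5035  0.3167  4.9179] F tool [ 1.5609  0.1122 -4.9089] M tool [ 0.2733  0.0956 -0.0302]
```

It's in contact. Slide toward the side fence (tool +y).

Call:
arm_command --pt "0 0 0.003 0.0005 0" --pt "0 0 0.006 0.0005 0" --pt "0 0 0.008 0.0005 0" --pt "0 0 0.0095 0.0005 0" --pt "0 0 0.0095 0.0005 0"

```text
clock: 19.13
eef_pos: [0.6066, 0.0239, 0.0929]
eef_rot: [-0.284, -3.127, -0.021]
wrist_force: [-0.5, -1.6, 4.5]
finger_gap: 0.0149
grasp_force: 81.1
```

Call:
arm_command --pt "0 0 0.001 0 0" --pt "0 0 0.002 0 0" --pt "0 0 0.003 0 0" --pt "0 0 0.003 0 0"

```text
clock: 19.47
eef_pos: [0.607, 0.0267, 0.0928]
eef_rot: [-0.284, -3.127, -0.021]
wrist_force: [0.1, -2.3, 5.7]
finger_gap: 0.0152
grasp_force: 81.2
```

```bash
python3 st.py
```

```text
t 19.4667 [0.607  0.0267 0.0928] yaw 169.61325955223182 zdir [-0.0008  0.0132 -0.9999] gap 0.015181721335799663 81.15721821784973
F world [ 0.1366 -2.3287  5.6508] F tool [-0.5361 -2.1932 -5.6811] M tool [ 0.7572 -0.1893  0.0055]
```

Call:
arm_command --pt "0 0 0.001 0 0" --pt "0 0 0.002 0 0" --pt "0 0 0.003 0 0" --pt "0 0 0.003 0 0"

```text
clock: 19.8
eef_pos: [0.6072, 0.0278, 0.0928]
eef_rot: [-0.287, -3.126, -0.014]
wrist_force: [-1.3, -5.9, 6.7]
finger_gap: 0.0151
grasp_force: 81.2
```

```bash
python3 st.py
```

```text
t 19.8 [0.6072 0.0278 0.0928] yaw 169.50769291325125 zdir [-0.0018  0.0091 -1.    ] gap 0.015053947360652109 81.18612885475159
F world [-1.2585 -5.9238  6.692 ] F tool [ 0.1815 -5.9961 -6.7432] M tool [ 1.7354 -0.2429  0.2651]
```

The side fence is met (estimate: 0 mm y gap, about 10 mm x gap). Ease off slightly, press down more so the block stays flat, and slide to the end fence (tool -x).

Call:
arm_command --pt "0 0 -0.001 0.001 0" --pt "0 -0.002 -0.0015 0.002 0" --pt "0 -0.004 -0.0015 0.002 0" --pt "0 -0.006 -0.0015 0.002 0" --pt "0 -0.0075 -0.0015 0.002 0"

```text
clock: 20.22
eef_pos: [0.6144, 0.0263, 0.0928]
eef_rot: [-0.286, -3.126, -0.019]
wrist_force: [-5.5, -1.9, 16.1]
finger_gap: 0.015
grasp_force: 82.7
```

```bash
python3 st.py
```

```text
t 20.2167 [0.6144 0.0263 0.0928] yaw 169.56438860638758 zdir [-0.0012  0.012  -0.9999] gap 0.015033623681163254 82.69092679023743
F world [-5.482  -1.8859 16.1363] F tool [  5.104   -2.6606 -16.1512] M tool [1.3073 0.7636 0.1776]
```

Call:
arm_command --pt "0 -0.001 0 0 0" --pt "0 -0.002 0 0 0" --pt "0 -0.003 0 0 0" --pt "0 -0.003 0 0 0"

```text
clock: 20.55
eef_pos: [0.6157, 0.0261, 0.0928]
eef_rot: [-0.286, -3.123, -0.019]
wrist_force: [-8.4, -1.7, 20.7]
finger_gap: 0.0152
grasp_force: 83.2
```

```bash
python3 st.py
```

```text
t 20.55 [0.6157 0.0261 0.0928] yaw 169.55191144569625 zdir [-0.0042  0.0126 -0.9999] gap 0.015193364924776211 83.21372151374817
F world [-8.4482 -1.6963 20.6526] F tool [  8.1328  -2.9607 -20.6366] M tool [1.3051 1.2414 0.3408]
```

Contact with the end fence is building. The +0.34 N m about tool z says the block needs a small positive turn.

Call:
arm_command --pt "0 -0.0005 0.0005 0 0.2" --pt "0 -0.001 0.001 0 0.4" --pt "0 -0.0015 0.0015 0 0.4" --pt "0 -0.002 0.0015 0 0.4" --pt "0 -0.002 0.0015 0 0.4"

```text
clock: 20.97
eef_pos: [0.6158, 0.0262, 0.0928]
eef_rot: [-0.295, -3.119, -0.015]
wrist_force: [-14.2, -4.2, 23.0]
finger_gap: 0.0151
grasp_force: 83.5
```

```bash
python3 st.py
```

```text
t 20.9667 [0.6158 0.0262 0.0928] yaw 169.18288256372122 zdir [-0.0081  0.0101 -0.9999] gap 0.01507201585151281 83.53817939758301
F world [-14.2399  -4.2186  23.0129] F tool [ 13.4203  -6.6225 -22.939 ] M tool [ 1.9051  1.9456 -0.0285]
```

It's pressing on both fences with the yaw moment near zero. The moments suggest it leans on its front edge by about 0.5°, so I'll relax the grip to let the block pivot flat in the pads, then re-tighten.

Call:
arm_command --pt "0 0.0005 0 0 0" --pt "0 0.0005 0 0 0" --pt "0 0.0005 0 0 0" --pt "0 0.0005 0 0 0" --newtons 25

```text
clock: 21.3
eef_pos: [0.6159, 0.0262, 0.0928]
eef_rot: [-0.296, -3.12, -0.015]
wrist_force: [-12.7, -5.7, 22.2]
finger_gap: 0.015
grasp_force: 83.4
```

```bash
python3 st.py
```

```text
t 21.3 [0.6159 0.0262 0.0928] yaw 169.18001931982354 zdir [-0.0069  0.0101 -0.9999] gap 0.01500643914148087 83.41453671455383
F world [-12.6765  -5.683   22.1838] F tool [ 11.5764  -7.7713 -22.1518] M tool [ 1.9189  1.7806 -0.012 ]
```

The fingers hold their old squeeze, so I'll unload the arm, open briefly so the block lies flat, and regrip gently.

Call:
arm_command --pt "0 0.001 -0.0005 -0.001 0" --pt "0 0.002 -0.001 -0.002 0" --pt "0 0.0025 -0.0015 -0.002 0" --pt "0 0.0025 -0.0015 -0.002 0"

```text
clock: 21.63
eef_pos: [0.6158, 0.0261, 0.0928]
eef_rot: [-0.296, -3.124, -0.02]
wrist_force: [-2.2, -2.2, 9.2]
finger_gap: 0.0147
grasp_force: 81.4
```

```bash
python3 st.py
```

```text
t 21.6333 [0.6158 0.0261 0.0928] yaw 169.1930081139066 zdir [-0.0022  0.0128 -0.9999] gap 0.014699675965787175 81.44072771072388
F world [-2.1929 -2.2319  9.2289] F tool [ 1.7775 -2.4912 -9.2519] M tool [1.1517 0.0942 0.0298]
```

Call:
arm_command --pt "0.35 0 0 -0.001 0" --pt "0.35 0 0 -0.001 0" --pt "0.35 0 0 -0.001 0" --pt "0.1 0 0 -0.001 0" --pt "0 0 0 -0.001 0" --newtons 30

```text
clock: 22.05
eef_pos: [0.6135, 0.0265, 0.091]
eef_rot: [-0.295, -3.119, -0.02]
wrist_force: [-1.3, -3.1, 2.6]
finger_gap: 0.0156
grasp_force: 30.4
```

Call:
arm_command --pt "0 0 0 0 0" --pt "0 0 0 0 0" --pt "0 0 0 0 0" --pt "0 0 0 0 0"

```text
clock: 22.38
eef_pos: [0.6136, 0.0265, 0.091]
eef_rot: [-0.295, -3.119, -0.021]
wrist_force: [-1.8, -5.3, 2.2]
finger_gap: 0.0158
grasp_force: 30.3
```

```bash
python3 st.py
```

```text
t 22.3833 [0.6136 0.0265 0.091 ] yaw 169.19858566628366 zdir [-0.0074  0.0139 -0.9999] gap 0.01580296695179108 30.31822443008423
F world [-1.7729 -5.3222  2.1934] F tool [ 0.7656 -5.5329 -2.2539] M tool [1.5958 0.1324 0.0542]
```

Regripped at 30 N. Press down and into the corner again.

Call:
arm_command --pt "0 0 0 0.001 0" --pt "0 0 0 0.002 0" --pt "0 -0.001 0 0.002 0" --pt "0 -0.002 0 0.002 0" --pt "0 -0.002 0 0.002 0"

```text
clock: 22.8
eef_pos: [0.6136, 0.0266, 0.0909]
eef_rot: [-0.294, -3.116, -0.021]
wrist_force: [-10.5, -3.5, 15.8]
finger_gap: 0.0155
grasp_force: 33.1
```

```bash
python3 st.py
```

```text
t 22.8 [0.6136 0.0266 0.0909] yaw 169.22966800619108 zdir [-0.0108  0.0144 -0.9998] gap 0.0154974584339698 33.12889873981476
F world [-10.54    -3.4733  15.7731] F tool [  9.9144  -5.1924 -15.7063] M tool [1.7464 1.6729 0.0076]
```

It's firm and not moving, with zero moment about z, so both faces bear evenly. Add a little more side push and check.

Call:
arm_command --pt "0 0 0.0005 0.0005 0" --pt "0 0 0.001 0.001 0" --pt "0 0 0.0015 0.001 0" --pt "0 0 0.0015 0.001 0" --pt "0 0 0.0015 0.001 0"

```text
clock: 23.22
eef_pos: [0.6136, 0.0267, 0.0909]
eef_rot: [-0.295, -3.116, -0.016]
wrist_force: [-12.3, -7.6, 20.1]
finger_gap: 0.0158
grasp_force: 32.7
```

```bash
python3 st.py; cat > chk.py <<'E'
from h import *
np.set_printoptions(precision=4,suppress=True)
p=cam("scene");q=cam("top")
for n,c in (("scene",p),("top",q)):
    for l in ("knob","reagent","beaker","tipbox","block"): print(n,l,[(np.round(d["uv"]).tolist(),round(d["conf"],2)) for d in ctrl.boxes_of(c,l)])
print("knob expected",proj(p,[.495,-.057,.1]),proj(q,[.495,-.057,.1]))
E
python3 chk.py; python3 st.py
```

```text
t 23.2167 [0.6136 0.0267 0.0909] yaw 169.18094048041002 zdir [-0.0109  0.0111 -0.9999] gap 0.015817322183295242 32.74780422449112
F world [-12.3369  -7.5672  20.1376] F tool [ 10.9542  -9.5711 -20.0844] M tool [ 2.4952  1.9584 -0.0141]
scene knob [([282.0, 242.0], 0.57)]
scene reagent [([435.0, 208.0], 0.76)]
scene beaker [([439.0, 170.0], 0.93)]
scene tipbox [([282.0, 369.0], 0.73)]
scene block [([186.0, 376.0], 0.95), ([345.0, 253.0], 0.72)]
top knob [([359.0, 269.0], 0.73)]
top reagent [([184.0, 181.0], 0.8), ([360.0, 293.0], 0.18)]
top beaker [([105.0, 216.0], 0.72)]
top tipbox [([464.0, 184.0], 0.86)]
top block [([358.0, 272.0], 0.69)]
knob expected [[282.2245 243.7051]] [[354.6352 270.4685]]
t 23.8167 [0.6136 0.0267 0.0909] yaw 169.1815331837052 zdir [-0.011   0.0112 -0.9999] gap 0.015432246544572226 32.751332223415375
F world [-12.6855  -6.7189  19.9256] F tool [ 11.4545  -8.8038 -19.8591] M tool [2.4655 1.9957 0.0274]
```

```bash
python3 -c "
from bench import ctrl
print(ctrl.hand_in())"
```

```text
the job is handed in; nothing more can be done
None
```

I handed the job in at about 24 s: the knob is fully down on the shaft and released, and the block is held pressed into the corner with about 11 N on the end fence, 9 N on the side fence and 20 N down. That it lies flush and flat is my reading of forces and positions (near-zero turning moment), not a close picture; the bottle, beaker and tip box still showed where they were.

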